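# Open the shielded unit and set its range collar to 4

### The job

The grey shielded unit on the bench has to be set to range 4 for the next measurement. Undo both winged quarter-turn screws on its cover (counter-clockwise to the stop), lift the cover off and lay it right way up in the middle of the black rubber mat; then turn the collar inside so that it clicks in with the 4 at the pointer, and let go. Leave the other things on the bench where they are.

Things in the scene. Friction and masses are not known exactly. Their poses are not given: they have to be found in the camera images.
- unit: grey open-topped metal box, 140 (x) x 190 (y) x 62 mm high, walls 5 mm, fixed to the bench; the collar stands inside in the middle. Origin: centre of its underside. At y = +-77 mm, under the cover, steel ledges 44 mm wide in x, tops 56 to 60 mm above the bench, with a 13 mm slot along y, hold the screws' tongues until these are turned along the slot
- cover: grey cover plate of the unit, 140 x 190 x 4 mm, 0.3 to 0.6 kg in all, loose once both screws are undone. Origin: centre of the plate's underside (62 mm above the bench when fitted, axes as the unit's). Four corner blocks reach 16 mm below the plate into the box with 2 mm play: lift 25 mm straight up to be clear. Laid down it stands on these blocks, origin 16 mm above the surface
- cover_handle (a point): middle of the bridge handle's bar on the cover, 34 mm above the plate's underside. The bar runs along the cover's x, 82 mm long, 10 mm wide and 10 mm high, on two posts 36 mm either side of the middle, with 25 mm free height under it
- screw_left (a joint): winged quarter-turn screw at the cover's +y end (74 mm from the middle), captive in the cover. 0 = locked with the wing along the cover's x; grows counter-clockwise seen from above, to the stop at 1.45 rad = undone. Needs 0.05 N m; stays where left. It frees the cover only above about 1.3 rad
- screw_left_wing (a point): point on the axis of that screw, 18 mm above the plate's top, axes turning with the wing (wing along x). The wing is a flat bar 34 mm long, 8 mm thick, from 6 to 26 mm above the plate's top
- screw_right (a joint): the same screw at the cover's -y end: 0 locked, 1.45 rad undone, counter-clockwise seen from above
- screw_right_wing (a point): as for the other screw: 18 mm above the plate's top on its axis, wing along x, 34 x 8 x 20 mm
- collar (a joint): detented scale collar inside the unit: round knurled grip 48 mm in diameter on a 90 mm dial flange with figures 0 to 9 at 30 degrees. Figure k is at the pointer at k x 0.5236 rad (4: 2.094); grows counter-clockwise from above, so clockwise gives lower figures. A spring plunger clicks it into each figure (under 0.1 N m); stops just past 0 and 9. Starts at 6, 7 or 8
- collar_axis (a point): point on the collar's axis, 44 mm above the bench (fixed to the unit, axes as the unit's). The grip reaches from 27 (flange top) to 57 mm above the bench
- pointer (a point): tip of the black pointer by the dial, on a small post on the -x side of the unit (the robot's side), 45 mm from the collar's axis; its top is 30 mm above the bench
- mat: black rubber mat, 160 (x) x 215 (y) x 3 mm, fixed on the bench. Origin: centre of its underside
- alcohol_bottle: small white bottle with a screw cap, 43 x 100 mm; bystander
- grease_tin: flat round tin, 54 x 25 mm; bystander
- coil_standard: round coil with two pins up, 50 x 46 mm; bystander
- usb_stick: memory stick, 57 x 18 x 8 mm; bystander
- screwdriver_blue: small screwdriver lying down, 137 mm; bystander
- tweezers: steel tweezers lying flat, 124 mm; bystander

How it is judged:
By the outcome, as a careful person would: the job done as asked, in the order asked, and still so for the second after the job is handed in, with the robot touching nothing.
It also fails if it takes over 72 s, if anything falls off the work surface, if the arm or the gripper's body presses on something with over 40 N, if the wrist force passes 120 N, or if a joint passes its speed limit or range.

### The arm

A 6-joint arm with a two-finger parallel gripper is mounted at the origin on a cart in front of the work surface, level with it; the furniture and walls round the work are solid. World frame = base frame: x ahead of the robot, y to its left, z up, the work surface at z = 0. Lengths are in m, angles in degrees, forces in N, time in s.
With the tool pointing down it reaches from about 0.3 to 1 m from the base axis. Payload 5.1 kg.
Tool frame: the origin (TCP) lies midway between the tips of the shut fingers; the grasp point (between the pads) lies 19 mm behind it (arm.grip_depth is the distance from the TCP to the grasp point, in m); z points along the fingers, y is the line along which they close (so a half turn about z gives the same grasp; the last joint's range is limited). The gripper opens to 95 mm and grips with 3 to 60 N. Pads are 20 mm wide; open, the fingers measure 119 mm over their backs; the gripper's body (75 mm by 180 mm) begins 59 mm behind the grasp point.
Start: joints at [60.814, 7.093, 94.555, -0, 78.352, -4.733], TCP at [0.269, 0.592, 0.194] pointing down, gripper open.
Joint ranges: [-149.61, 149.61], [-58.7, 133.49], [1.44, 155.28], [-77.14, 257.14], [18.33, 153.61], [-166.67, 166.67]. Speed limits (degrees/s): [147.25, 147.25, 180, 180, 180, 180].

### API

Orientations are given as a 3x3 rotation matrix whose columns are the frame's x, y, z axes.
In Python, from plant import arm, viewer, readout gives the robot as it stands (arm), with the cameras (viewer) and the readings (readout).
- The arm moves only by the shell command python3 steer.py 'ROWS' [FORCE]. ROWS is a JSON object whose key "motion" holds a list of rows, 1 to 8 of them, each of 7 numbers: dx, dy, dz in m, then a rotation vector rx, ry, rz in degrees, then the opening from 0.0 (shut) to 1.0 (fully open); each row is the pose to reach, as a shift and turn from the pose commanded when the command began, along the tool's axes at that moment; what a row does not reach only later rows make up. A row lasts 1/12 s, in which the tool goes at most 0.0417 m and 7.16 degrees, less where a joint would pass 70% of its speed; a pose out of reach is approached as far as the arm can. The fingers move at their own pace and stop on an object; FORCE is the grip in N (left out, the last holds). Time passes only in rows, so rows that do not move let the fingers close. It prints the time, the measured TCP pose, the force, the opening and the grip force at its end. Input that does not fit is refused with a message, and nothing moves.
- readout.observe(): the state, without advancing time (a new reading comes with each control period).
- viewer.snapshot(name): name is "side" or "top"; returns a dict with "image" (480x640x3 uint8, red, green, blue), "intrinsics" (3x3 intrinsics, pixels), "eye" and "orientation" of the camera in the world. Camera axes: x right, y up, looking along -z (the intrinsics and any distortion apply to the point x, -y, -z); pixel columns grow to the right and rows downward; lengths in m; the calibration is good to about 2 mm. A picture is of the moment at which its call begins. There is no depth.
- arm.hand_in(): hands the job in; it is judged then, once.
The state is a dict: "time": time; "joints": joint angles; "qd": joint speeds; "joint_efforts": joint torques, N m; "tool_pos": TCP position; "orientation": TCP orientation; "wrist_force": force on the tool from outside, world axes, zero at the start; "wrist_torque": the same for the moment, N m; "width": opening from 0.0 (shut) to 1.0 (fully open); "grasp_force": force on a finger pad.
Only numpy, scipy, OpenCV 4.12 (cv2) and the standard library are available. Lean on these libraries where they do the work, as an engineer would, in place of code of your own. Each camera call takes 0.05 s, during which the arm holds its last target. There are 200 camera calls.

## Working session

There is one attempt and no reset: what is moved stays moved. The work goes in short steps, Python scripts to look and compute and a shell command to move; the robot and the scene stay as the last step left them, time stands still between calls to the robot, and variables do not carry over. Pictures are saved under pics/ and viewed, at most 10 in all, crops included, and the job is handed in when it is done.

```bash
ls; mkdir -p pics
python3 - <<'E'
from plant import arm, viewer, readout
import cv2, numpy as np
o=readout.observe()
print(o)
for n in("top","side"):
    s=viewer.snapshot(n); cv2.imwrite(f"pics/{n}0.png",s["image"][:,:,::-1]); np.savez(f"pics/{n}0.npz",**s)
    print(n,[ (k,v) for k,v in s.items() if k!="image"])
E
```

```text
pics
plant.py
steer.py
{'time': 0.0, 'joints': array([ 6.08120641e+01,  7.13178691e+00,  9.46323459e+01,  4.98319843e-04,
        7.83516045e+01, -4.73048273e+00]), 'qd': array([-0.00528404, -0.02390818,  0.06665304,  0.03113677, -0.00572457,
       -0.05464698]), 'joint_efforts': array([-1.36666506e-03, -4.17638218e+01, -3.59915829e+01,  7.72911985e-02,
        4.97860252e-02, -2.19374147e-04]), 'tool_pos': array([0.26878458, 0.59108579, 0.1930243 ]), 'orientation': array([[-9.10268146e-01,  4.14018015e-01, -9.92539394e-04],
       [ 4.14019168e-01,  9.10266463e-01, -1.75935161e-03],
       [ 1.75072064e-04, -2.01241206e-03, -9.99997960e-01]]), 'wrist_force': array([-0.89382664, -0.3673478 ,  0.88420027]), 'wrist_torque': array([ 0.01854976, -0.04152231,  0.00258743]), 'grasp_force': 0.0, 'width': 0.9995438786068198}
top [('intrinsics', array([[497.44623694,   0.        , 316.86669393],
       [  0.        , 497.44623694, 236.88308595],
       [  0.        ,   0.        ,   1.        ]])), ('eye', array([0.46543213, 0.04524355, 1.09358929])), ('orientation', array([[-0.00454626,  0.99542202, -0.09546899],
       [-0.99997297, -0.00507706, -0.00531774],
       [-0.0057781 ,  0.09544224,  0.9954182 ]]))]
side [('intrinsics', array([[526.91965795,   0.        , 325.6318343 ],
       [  0.        , 526.91965795, 237.54118576],
       [  0.        ,   0.        ,   1.        ]])), ('eye', array([0.55413942, 0.84131449, 0.74293679])), ('orientation', array([[-0.99852591,  0.04256972, -0.03367222],
       [-0.05278971, -0.61745149,  0.78483559],
       [ 0.01261927,  0.78545622,  0.61878855]]))]
```

View pics/top0.png

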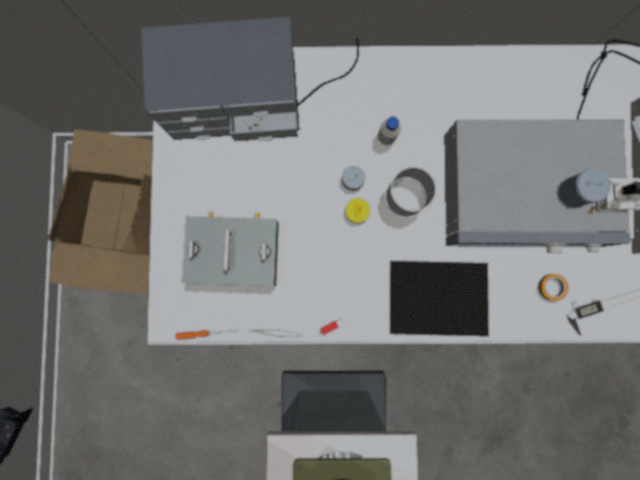

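View pics/side0.png

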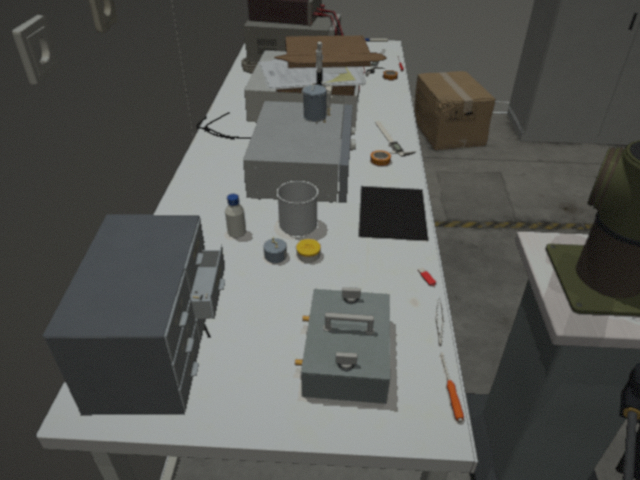

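The top view shows the cover at about (230,253), its wings at (193,249) and (265,252), the handle bar at (228,252) and the mat at (440,298). In the side view the cover is at about (348,340). Next I'll look at enlarged crops.

```bash
cat > h.py <<'E'
import numpy as np, cv2
from plant import arm, viewer, readout
def cam(n,f=None):
    return dict(np.load(f)) if f else viewer.snapshot(n)
def ray(s,p):
    K=s["intrinsics"]; v=np.linalg.solve(K,[p[0],p[1],1.]); v=s["orientation"]@[v[0],-v[1],-v[2]]
    return s["eye"],v/np.linalg.norm(v)
def onz(s,p,z):
    e,v=ray(s,p); return e+v*(z-e[2])/v[2]
def tri(s1,p1,s2,p2):
    e1,v1=ray(s1,p1); e2,v2=ray(s2,p2)
    t=np.linalg.lstsq(np.c_[v1,-v2],e2-e1,rcond=None)[0]
    a,b=e1+v1*t[0],e2+v2*t[1]; return (a+b)/2,np.linalg.norm(a-b)
def proj(s,X):
    c=s["orientation"].T@(np.asarray(X)-s["eye"]); q=s["intrinsics"]@[c[0],-c[1],-c[2]]; return q[:2]/q[2]
E
python3 - <<'E'
from h import *
t=cam(0,"pics/top0.npz")["image"];s=cam(0,"pics/side0.npz")["image"]
a=cv2.resize(t[200:300,170:290],None,fx=4,fy=4,interpolation=cv2.INTER_CUBIC)
b=cv2.resize(s[280:410,290:400],(320,378),interpolation=cv2.INTER_CUBIC)
c=np.zeros((400,800,3),np.uint8);c[:,:480]=a;c[:378,480:]=b
cv2.imwrite("pics/crop0.png",c[:,:,::-1])
for p in[(210,230),(193,250),(228,252),(264,252),(250,270),(300,270),(230,287),(440,300)]:print(p,t[p[1],p[0]])
for p in[(348,370),(350,323),(348,390)]:print(p,s[p[1],p[0]])
E
```

```text
(210, 230) [131 137 137]
(193, 250) [100 100  98]
(228, 252) [131 132 131]
(264, 252) [160 162 160]
(250, 270) [139 148 146]
(300, 270) [176 179 182]
(230, 287) [145 143 141]
(440, 300) [24 24 19]
(348, 370) [61 66 65]
(350, 323) [102 110 108]
(348, 390) [50 53 54]
```

View pics/crop0.png

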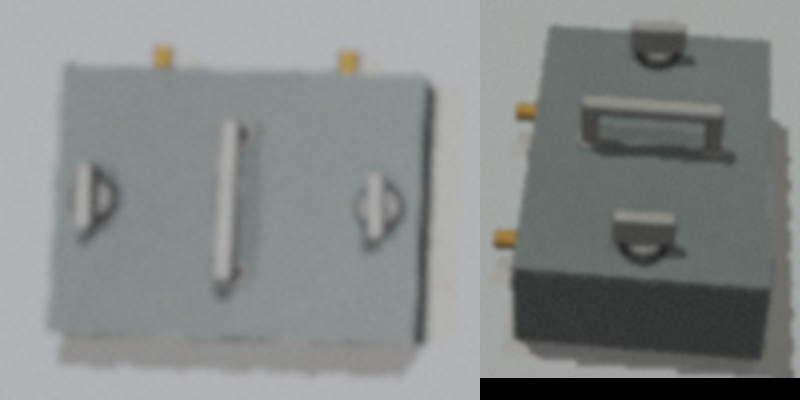

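The crop shows both wings locked along the cover's x, with bright top faces for the bar and wings. In the top image the bar runs from (227,230) to (225,270), and the wings are at about (191,249) and (263.5,252). I'll measure these with masks in both views.

Run:
```python
from h import *
T=cam(0,"pics/top0.npz");S=cam(0,"pics/side0.npz")
def blobs(im,box,fn,mn):
    x0,y0,x1,y1=box; r=im[y0:y1,x0:x1].astype(int); m=fn(r).astype(np.uint8)
    n,l,st,c=cv2.connectedComponentsWithStats(m)
    out=[]
    for i in range(1,n):
        if st[i,4]>=mn:
            pts=np.argwhere(l==i)[:,::-1].astype(np.float32)+[x0,y0]
            out.append((st[i,4],cv2.minAreaRect(pts.astype(np.float32))))
    return out
tb=blobs(T["image"],(182,218,276,284),lambda r:(r.min(2)>158),8)
sb=blobs(S["image"],(316,282,385,370),lambda r:(r.min(2)>118)&(r[...,1]-r[...,0]<7),8)
for n,b in(("top",tb),("side",sb)):
    print(n);[print(a,np.round(x[0],1),np.round(x[1],1),round(x[2],1)) for a,x in b]
# cover plate corners in top
def quad(im,box,fn):
    x0,y0,x1,y1=box; m=fn(im[y0:y1,x0:x1].astype(int)).astype(np.uint8)
    m=cv2.morphologyEx(cv2.morphologyEx(m,cv2.MORPH_CLOSE,np.ones((9,9))),cv2.MORPH_OPEN,np.ones((7,7)))
    c=max(cv2.findContours(m,0,2)[0],key=cv2.contourArea)
    r=cv2.minAreaRect(c); return cv2.boxPoints(r)+[x0,y0],cv2.contourArea(c)
q,a=quad(T["image"],(165,190,300,305),lambda r:(r[...,1]-r[...,0]>3)&(r[...,1]<165)&(r[...,1]>110)); print(np.round(q,1),a)
P=np.array([onz(T,p,.066) for p in q]);print(P.round(4),P.mean(0).round(4),np.linalg.norm(P-np.roll(P,1,0),axis=1).round(4))
q,a=quad(T["image"],(370,250,510,345),lambda r:r.max(2)<60);print(np.round(q,1))
P=np.array([onz(T,p,.003) for p in q]);print(P.round(4),P.mean(0).round(4),np.linalg.norm(P-np.roll(P,1,0),axis=1).round(4))
q,a=quad(S["image"],(340,170,445,250),lambda r:r.max(2)<60);
P=np.array([onz(S,p,.003) for p in q]);print('mat side',P.mean(0).round(4))
```

```text
top
101 [183.5 240.5] [45.  3.] 90.0
14 [268.5 218. ] [13.  0.] 180.0
85 [225.6 249.5] [ 2.3 37.1] 2.7
16 [190.  248.5] [ 1.1 13. ] 4.8
27 [263.  250.5] [13.  2.] 90.0
side
640 [350.  287.5] [11. 68.] 90.0
158 [348.5 315.5] [47.2  3.4] 4.2
62 [346. 354.] [20.1  3.1] 3.6
[[181.2 283.1]
 [183.5 215. ]
 [276.  218. ]
 [273.8 286.2]] 5907.5
[[0.4697 0.3306 0.066 ]
 [0.6114 0.3289 0.066 ]
 [0.6039 0.1356 0.066 ]
 [0.4625 0.1399 0.066 ]] [0.5369 0.2338 0.066 ] [0.1909 0.1417 0.1934 0.1414]
[[391. 262.]
 [487. 262.]
 [487. 334.]
 [391. 334.]]
[[ 0.5139 -0.111   0.003 ]
 [ 0.5129 -0.3209  0.003 ]
 [ 0.3576 -0.3151  0.003 ]
 [ 0.3585 -0.1081  0.003 ]] [ 0.4357 -0.2138  0.003 ] [0.1555 0.2098 0.1554 0.207 ]
mat side [ 0.4348 -0.2104  0.003 ]
```

Run:
```python
from h import *
T=cam(0,"pics/top0.npz");S=cam(0,"pics/side0.npz")
# weighted sub-pixel centroid/axis of bright strip
def strip(im,box,lo):
    x0,y0,x1,y1=box; r=im[y0:y1,x0:x1].astype(float).min(2)
    w=np.clip(r-lo,0,None); m=(w>0).astype(np.uint8); n,l,st,_=cv2.connectedComponentsWithStats(m)
    i=1+np.argmax(st[1:,4]); w[l!=i]=0; w=np.minimum(w,25)
    ys,xs=np.mgrid[y0:y1,x0:x1]; c=np.array([(w*xs).sum(),(w*ys).sum()])/w.sum()
    d=np.c_[(xs-c[0]).ravel(),(ys-c[1]).ravel()]; C=(d*w.ravel()[:,None]).T@d/w.sum()
    e,v=np.linalg.eigh(C); a=v[:,1]; return c,a,np.sqrt(12*e)
for nm,tb,tl,sb,sl,z in(("bar",(218,226,234,274),148,(318,306,380,326),112,.101),("wl",(186,238,195,262),145,(330,346,365,362),105,.092),("wr",(258,238,268,264),145,(338,284,366,300),90,.092)):
    ct,at,lt=strip(T["image"],tb,tl); cs,as_,ls=strip(S["image"],sb,sl)
    X,g=tri(T,ct,S,cs); e1,e2=onz(T,ct-at*lt[1]/2,z),onz(T,ct+at*lt[1]/2,z); d=e1-e2
    f1,f2=onz(S,cs-as_*ls[1]/2,z),onz(S,cs+as_*ls[1]/2,z); f=f1-f2
    yaw=lambda d:np.degrees(np.arctan(d[1]/d[0])).round(2)
    print(nm,ct.round(1),lt.round(1),cs.round(1),ls.round(1),"tri",X.round(4),"gap",g.round(4),"top@z",onz(T,ct,z).round(4),"side@z",onz(S,cs,z).round(4),"yaw",yaw(d),yaw(f),"len",np.linalg.norm(d).round(3),np.linalg.norm(f).round(3))
```

```text
bar [225.8 249.6] [ 2.7 37.3] [349.4 315.6] [ 3.2 46. ] tri [0.5374 0.233  0.1006] gap 0.0027 top@z [0.536 0.233 0.101] side@z [0.5387 0.2332 0.101 ] yaw -2.29 -1.88 len 0.075 0.076
wl [190.1 248.6] [ 2.4 14.1] [345.9 353.9] [ 3.6 20.2] tri [0.5408 0.3069 0.0921] gap 0.0036 top@z [0.539 0.307 0.092] side@z [0.5426 0.3066 0.092 ] yaw -1.12 -0.73 len 0.029 0.031
wr [263.1 250.5] [ 2.6 14.1] [352.1 288.4] [12.4 31.1] tri [0.5346 0.1592 0.0927] gap 0.0003 top@z [0.5345 0.1593 0.092 ] side@z [0.5348 0.1585 0.092 ] yaw 0.65 0.33 len 0.028 0.055
```

Heights agree with the text: bar top 100.6 mm, wing tops 92 to 93 mm, screw spacing 148 mm. The cover centre is about (0.5375, 0.233) with yaw about -2.1°. I'll write a helper that works out tool-axis deltas, then move.

```bash
cat > d.py <<'E'
# usage: d.py x y z yaw_of_tool_y  -> delta in tool axes from the measured pose
import sys, numpy as np
from plant import arm, viewer, readout
from scipy.spatial.transform import Rotation as R
x,y,z,w=map(float,sys.argv[1:5]); o=readout.observe(); Q=o["orientation"]
c,s=np.cos(np.radians(w)),np.sin(np.radians(w))
G=np.array([[-s,c,0],[c,s,0],[0,0,-1.]])
print("shift",(Q.T@(np.array([x,y,z])-o["tool_pos"])).round(4),"rot",R.from_matrix(Q.T@G).as_rotvec(degrees=True).round(2))
print("tcp",o["tool_pos"].round(4),"yaw_y",np.degrees(np.arctan2(Q[1,1],Q[0,1])).round(2),"t",round(o["time"],2),"F",o["wrist_force"].round(1),"M",o["wrist_torque"].round(2),"w",round(o["width"],3),"g",round(o["grasp_force"],1),"j6",o["joints"][5].round(1))
E
python3 d.py 0.5405 0.307 0.13 87.9
python3 steer.py '{"motion": [[-0.04, -0.016, 0.007, 0, 0, -2.5, 0.4], [-0.08, -0.032, 0.014, 0, 0, -5, 0.4], [-0.12, -0.048, 0.02, 0, 0, -7.5, 0.4], [-0.155, -0.062, 0.027, 0, 0, -10, 0.4], [-0.19, -0.076, 0.033, 0, 0, -12, 0.4], [-0.225, -0.09, 0.039, 0, 0, -14, 0.4], [-0.26, -0.104, 0.045, 0, 0, -16, 0.4], [-0.295, -0.118, 0.051, 0, 0, -18, 0.4]]}' 25; python3 d.py 0.5405 0.307 0.13 87.9
```

```text
time: 0.77
tool_pos: [0.4895, 0.3604, 0.1425]
orientation: [[-0.994, 0.111, -0.001], [0.111, 0.994, -0.0], [0.001, -0.0, -1.0]]
wrist_force: [0.1, -0.1, -0.6]
width: 0.497
grasp_force: 0.0
shift [-0.0566 -0.0474  0.0124] rot [-0.02 -0.03 -4.25]
tcp [0.4895 0.3604 0.1425] yaw_y 83.65 t 0.77 F [ 0.1 -0.1 -0.6] M [0.09 0.   0.04] w 0.497 g 0.0 j6 -52.3
```

```bash
python3 steer.py '{"motion": [[-0.03, -0.024, 0.006, 0, 0, -2, 0.4], [-0.0566, -0.0474, 0.0124, 0, 0, -4.25, 0.4], [-0.0566, -0.0474, 0.0124, 0, 0, -4.25, 0.4], [-0.0566, -0.0474, 0.0124, 0, 0, -4.25, 0.4], [-0.0566, -0.0474, 0.0124, 0, 0, -4.25, 0.4]]}' >/dev/null; python3 d.py 0.5405 0.307 0.0715 87.9
python3 - <<'E'
from h import *
a=[]
for n in("top","side"):
    s=cam(n); np.savez(f"pics/{n}1.npz",**s)
    u,v=map(int,proj(s,[.54,.307,.09])); a.append(cv2.resize(s["image"][max(0,v-55):v+55,max(0,u-70):u+70],(400,314),interpolation=cv2.INTER_CUBIC))
    print(n,u,v)
cv2.imwrite("pics/c1.png",np.hstack(a)[:,:,::-1])
E
```

```text
shift [-0.0014 -0.0017  0.0589] rot [-0.   -0.06 -0.15]
tcp [0.5392 0.3088 0.1304] yaw_y 87.75 t 1.18 F [-1. -0.  0.] M [ 0.06 -0.05 -0.06] w 0.401 g 0.0 j6 -62.9
top 190 248
side 347 355
```

View pics/c1.png

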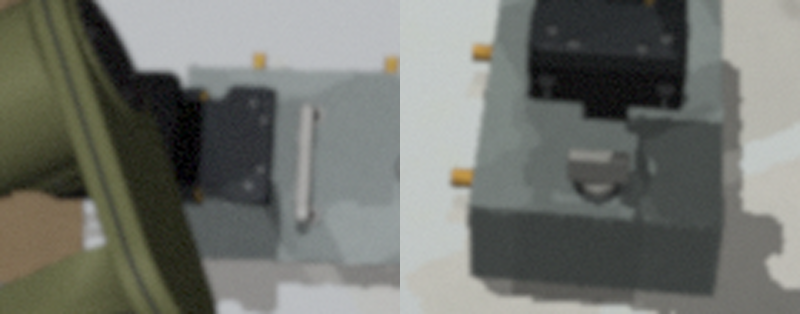

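The side view shows the wing at crop (598,165), clear below the gripper. The body is narrow along x and the finger is lined up with the wing. I'll descend and grip.

```bash
python3 steer.py '{"motion": [[-0.0014, -0.0017, 0.03, 0, 0, 0, 0.4], [-0.0014, -0.0017, 0.05, 0, 0, 0, 0.4], [-0.0014, -0.0017, 0.0589, 0, 0, 0, 0.4], [-0.0014, -0.0017, 0.0589, 0, 0, 0, 0.4], [-0.0014, -0.0017, 0.0589, 0, 0, 0, 0.4]]}' >/dev/null; python3 d.py 0.5405 0.307 0.0715 87.9; python3 steer.py '{"motion": [[0, 0, 0, 0, 0, 0, 0], [0, 0, 0, 0, 0, 0, 0], [0, 0, 0, 0, 0, 0, 0], [0, 0, 0, 0, 0, 0, 0], [0, 0, 0, 0, 0, 0, 0], [0, 0, 0, 0, 0, 0, 0]]}' 25; python3 d.py 0.5405 0.307 0.0715 87.9
```

```text
shift [-0.     -0.0007  0.0007] rot [-0.   -0.02 -0.03]
tcp [0.5405 0.3077 0.0722] yaw_y 87.87 t 1.7 F [-0.1  0.1  0.4] M [0.03 0.01 0.03] w 0.4 g 0.0 j6 -63.2
time: 2.2
tool_pos: [0.5412, 0.3069, 0.0723]
orientation: [[-0.999, 0.039, 0.0], [0.039, 0.999, 0.0], [-0.0, 0.0, -1.0]]
wrist_force: [-0.4, -0.8, -0.9]
width: 0.041
grasp_force: 0.0
shift [0.0007 0.     0.0008] rot [ 0.01  0.03 -0.11]
tcp [0.5412 0.3069 0.0723] yaw_y 87.79 t 2.2 F [-0.4 -0.8 -0.9] M [ 0.01 -0.05  0.03] w 0.041 g 0.0 j6 -63.2
```

Run:
```python
from h import *
a=[]
for n in("top","side"):
    s=cam(n); np.savez(f"pics/{n}2.npz",**s)
    u,v=map(int,proj(s,[.54,.307,.09])); a.append(cv2.resize(s["image"][max(0,v-55):v+55,max(0,u-70):u+70],(400,314),interpolation=cv2.INTER_CUBIC))
    o=readout.observe()
    print(n,u,v,proj(s,o["tool_pos"]),o["width"],o["grasp_force"])
cv2.imwrite("pics/c2.png",np.hstack(a)[:,:,::-1])
```

```text
top 190 248 [192.6403066  248.26646193] 0.021215510293356696 0.0
side 347 355 [346.33919797 362.31687164] 0.013373434480623893 0.0
```

View pics/c2.png

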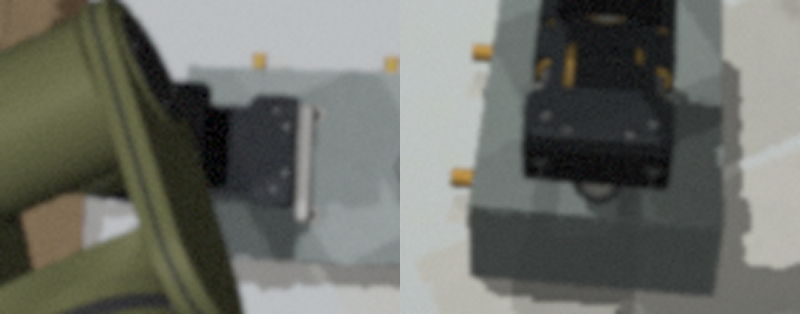

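The gripper body hides the fingers in both views, and the fingers have closed with nothing between them. I'll check the calibration against the finger tip that was visible in the earlier side picture, at about pixel (349,340).

Run:
```python
from h import *
s=cam(0,"pics/side1.npz");t=cam(0,"pics/top1.npz")
print(s["eye"],t["eye"])
for d in(0,.019,.031):
  print(d,proj(s,[.5392,.3088+d,.1304]),proj(s,[.5392,.3088+d,.111]))
print("body low front edge +y",proj(s,[.5392,.3088+.09,.208]),proj(s,[.5392,.3088+.0375,.208]))
o=readout.observe();print(o["width"],o["grasp_force"],o["tool_pos"])
```

```text
[0.55413942 0.84131449 0.74293679] [0.46543213 0.04524355 1.09358929]
0 [348.98466412 338.73214902] [348.47835345 347.16089555]
0.019 [348.75400997 348.57224244] [348.24167433 357.01051953]
0.031 [348.60374341 354.98286615] [348.08755473 363.42435135]
body low front edge +y [350.14050685 352.26305972] [350.76703708 321.93305509]
0.013373434480623893 0.0 [0.54108553 0.30687864 0.07203929]
```

Run:
```python
from h import *
for k,tcp in((1,np.array([.5392,.3088,.1304])),(2,np.array([.541,.3069,.072]))):
  s=cam(0,f"pics/side{k}.npz");t=cam(0,f"pics/top{k}.npz")
  for sx in(-.0375,.0375): print(k,"side body front edge",proj(s,tcp+[sx,.09,.078]).round(0),"top body -y edge, bottom/top",proj(t,tcp+[sx,-.09,.078]).round(0),proj(t,tcp+[sx,-.09,.12]).round(0))
T=cam(0,"pics/top2.npz")["image"];S=cam(0,"pics/side2.npz")["image"];T1=cam(0,"pics/top1.npz")["image"];S1=cam(0,"pics/side1.npz")["image"]
f=lambda im,x0,y0,x1,y1:cv2.resize(im[y0:y1,x0:x1],(400,300),interpolation=cv2.INTER_CUBIC)
cv2.imwrite("pics/c3.png",np.vstack([np.hstack([f(T1,100,170,260,290),f(S1,260,240,440,375)]),np.hstack([f(T,100,170,260,290),f(S,260,240,440,375)])])[:,:,::-1])
```

```text
1 side body front edge [379. 354.] top body -y edge, bottom/top [222. 265.] [217. 264.]
1 side body front edge [321. 351.] top body -y edge, bottom/top [223. 223.] [218. 220.]
2 side body front edge [375. 380.] top body -y edge, bottom/top [229. 265.] [225. 264.]
2 side body front edge [319. 377.] top body -y edge, bottom/top [230. 226.] [226. 223.]
```

View pics/c3.png

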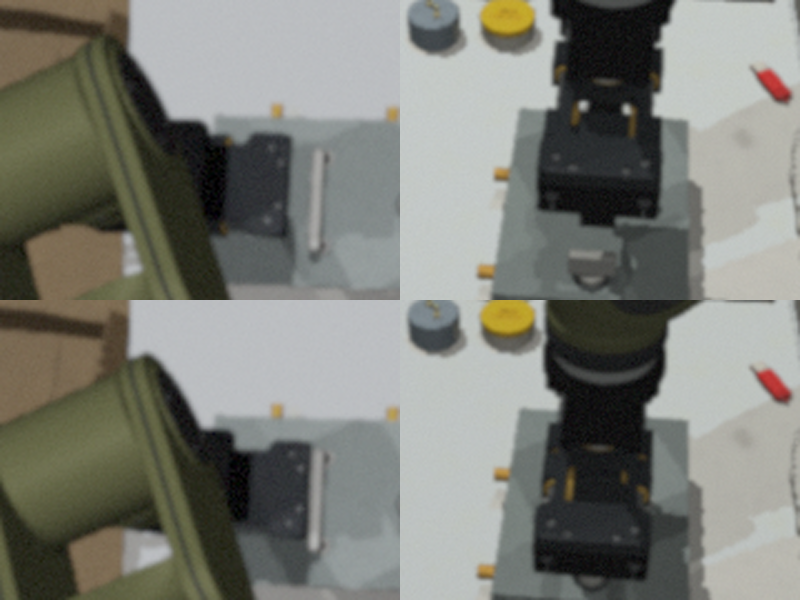

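The side view puts the gripper about 25–30 mm higher than its reported TCP would: its front edge is at v≈337 where about 352 was predicted. That also explains the fingers closing over the wing on nothing. I'll open, go down 14 mm while watching the force, and try the grip again.

```bash
python3 steer.py '{"motion": [[0, 0, 0, 0, 0, 0, 0.4], [0, 0, 0, 0, 0, 0, 0.4], [0, 0, 0, 0, 0, 0, 0.4], [0, 0, 0, 0, 0, 0, 0.4], [0, 0, 0, 0, 0, 0, 0.4]]}' >/dev/null; python3 steer.py '{"motion": [[0, 0, 0.004, 0, 0, 0, 0.4], [0, 0, 0.007, 0, 0, 0, 0.4]]}' | grep force;  python3 steer.py '{"motion": [[0, 0, 0.004, 0, 0, 0, 0.4], [0, 0, 0.007, 0, 0, 0, 0.4]]}'|grep force;python3 d.py 0.5405 0.307 0.058 87.9
```

```text
wrist_force: [-0.0, 0.7, 0.3]
grasp_force: 0.0
wrist_force: [-0.9, -0.1, -0.2]
grasp_force: 0.0
shift [ 0.0002  0.0002 -0.0009] rot [-0.02 -0.04 -0.1 ]
tcp [0.5407 0.3068 0.0571] yaw_y 87.8 t 3.05 F [-0.9 -0.1 -0.2] M [0.04 0.01 0.04] w 0.395 g 0.0 j6 -63.2
```

```bash
python3 steer.py '{"motion": [[0, 0, 0, 0, 0, 0, 0], [0, 0, 0, 0, 0, 0, 0], [0, 0, 0, 0, 0, 0, 0], [0, 0, 0, 0, 0, 0, 0], [0, 0, 0, 0, 0, 0, 0], [0, 0, 0, 0, 0, 0, 0]]}' 25; python3 steer.py '{"motion": [[0, 0, 0, 0, 0, 0, 0]]}'|grep -A1 width
```

```text
time: 3.55
tool_pos: [0.5412, 0.3068, 0.0582]
orientation: [[-0.999, 0.038, 0.0], [0.038, 0.999, -0.0], [-0.0, -0.0, -1.0]]
wrist_force: [0.1, -0.9, 0.6]
width: 0.082
grasp_force: 25.0
width: 0.084
grasp_force: 25.0
```

Width 8.0 mm and grip 25 N, so the wing is held. Turning it counter-clockwise.

```bash
python3 steer.py '{"motion": [[0, 0, 0, 0, 0, -6, 0], [0, 0, 0, 0, 0, -12, 0], [0, 0, 0, 0, 0, -18, 0], [0, 0, 0, 0, 0, -24, 0], [0, 0, 0, 0, 0, -30, 0], [0, 0, 0, 0, 0, -36, 0], [0, 0, 0, 0, 0, -42, 0]]}' |grep -E "force|width"; python3 d.py 0.5405 0.307 0.058 170.9; python3 steer.py '{"motion": [[0, 0, 0, 0, 0, -6, 0], [0, 0, 0, 0, 0, -12, 0], [0, 0, 0, 0, 0, -18, 0], [0, 0, 0, 0, 0, -24, 0], [0, 0, 0, 0, 0, -30, 0], [0, 0, 0, 0, 0, -36, 0], [0, 0, 0, 0, 0, -40, 0], [0, 0, 0, 0, 0, -41.5, 0]]}'|grep -E "force|width"; python3 d.py 0.5405 0.307 0.058 170.9
```

```text
wrist_force: [0.8, -0.8, 0.7]
width: 0.081
grasp_force: 25.0
shift [0.0004 0.0007 0.0002] rot [-3.000e-02 -1.000e-02 -4.082e+01]
tcp [0.5412 0.3067 0.0582] yaw_y 130.08 t 4.22 F [ 0.8 -0.8  0.7] M [-0.15 -0.01 -0.07] w 0.081 g 25.0 j6 -105.5
wrist_force: [-0.8, -1.7, 0.7]
width: 0.081
grasp_force: 25.0
shift [-0.0002  0.0008  0.0003] rot [-0.03 -0.01  0.54]
tcp [0.5413 0.3067 0.0583] yaw_y 171.44 t 4.88 F [-0.8 -1.7  0.7] M [-0.11  0.12 -0.28] w 0.081 g 25.0 j6 -146.8
```

Turned 83.6°, and the torque rise to 0.28 N m shows it is at the stop. I'll release, lift and go to the right screw.

```bash
python3 steer.py '{"motion": [[0, 0, 0, 0, 0, 0, 0.4], [0, 0, 0, 0, 0, 0, 0.4], [0, 0, 0, 0, 0, 0, 0.4], [0, 0, 0, 0, 0, 0, 0.4], [0, 0, 0, 0, 0, 0, 0.4], [0, 0, -0.03, 0, 0, 0, 0.4], [0, 0, -0.06, 0, 0, 0, 0.4], [0, 0, -0.06, 0, 0, 0, 0.4]]}'|grep -E "force|width"; python3 d.py 0.5355 0.159 0.12 87.9
```

```text
wrist_force: [1.9, 0.4, 1.3]
width: 0.398
grasp_force: 0.0
shift [ 0.1494 -0.0135  0.0043] rot [-0.18  0.66 83.39]
tcp [0.5448 0.3087 0.125 ] yaw_y 171.29 t 5.55 F [1.9 0.4 1.3] M [0.12 0.08 0.01] w 0.398 g 0.0 j6 -146.7
```

```bash
python3 steer.py '{"motion": [[0.02, -0.001, 0, 0, 0, 7, 0.4], [0.04, -0.002, 0, 0, 0, 14, 0.4], [0.06, -0.004, 0, 0, 0, 21, 0.4], [0.08, -0.006, 0, 0, 0, 28, 0.4], [0.1, -0.008, 0, 0, 0, 35, 0.4], [0.12, -0.01, 0, 0, 0, 42, 0.4], [0.14, -0.012, 0, 0, 0, 49, 0.4], [0.1494, -0.0135, 0, 0, 0, 56, 0.4]]}'>/dev/null; python3 d.py 0.5355 0.159 0.11 87.9;  python3 steer.py '{"motion": [[0, 0, 0, 0, 0, 7, 0.4], [0, 0, 0, 0, 0, 14, 0.4], [0, 0, 0, 0, 0, 21, 0.4], [0, 0, 0, 0, 0, 27, 0.4], [0, 0, 0, 0, 0, 27.4, 0.4], [0, 0, 0, 0, 0, 27.4, 0.4], [0, 0, 0, 0, 0, 27.4, 0.4]]}'>/dev/null; python3 d.py 0.5355 0.159 0.058 87.9
python3 - <<'E'
from h import *
S=cam("side");T=cam("top")
for n,s in(("top",T),("side",S)): np.savez(f"pics/{n}3.npz",**s)
f=lambda im,x0,y0,x1,y1:cv2.resize(im[y0:y1,x0:x1],(400,300),interpolation=cv2.INTER_CUBIC)
cv2.imwrite("pics/c4.png",np.hstack([f(T["image"],140,180,300,300),f(S["image"],270,250,430,370)])[:,:,::-1])
E
```

```text
shift [-0.0052  0.0016  0.0077] rot [-3.000e-02 -1.000e-02  2.697e+01]
tcp [0.5315 0.1554 0.1177] yaw_y 114.87 t 6.22 F [ 0.8 -0.1 -0.6] M [ 0.04  0.03 -0.07] w 0.399 g 0.0 j6 -104.1
shift [-0.0037  0.0019  0.0599] rot [-0.   -0.    0.12]
tcp [0.5318 0.1572 0.1179] yaw_y 88.02 t 6.8 F [-0.2  0.4 -0.3] M [ 0.02  0.04 -0.01] w 0.4 g 0.0 j6 -77.1
```

View pics/c4.png

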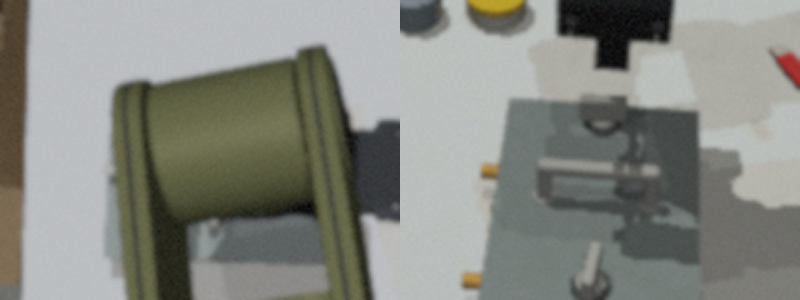

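The left wing now lies along y, undone. The gripper is in line with the right wing at crop (603,108). I'll descend and grip it.

```bash
python3 steer.py '{"motion": [[-0.0037, 0.0019, 0.03, 0, 0, 0, 0.4], [-0.0037, 0.0019, 0.05, 0, 0, 0, 0.4], [-0.0037, 0.0019, 0.0595, 0, 0, 0, 0.4], [-0.0037, 0.0019, 0.0595, 0, 0, 0, 0.4], [-0.0037, 0.0019, 0.0595, 0, 0, 0, 0.4]]}' |grep force; python3 d.py 0.5355 0.159 0.058 87.9; python3 steer.py '{"motion": [[0, 0, 0, 0, 0, 0, 0], [0, 0, 0, 0, 0, 0, 0], [0, 0, 0, 0, 0, 0, 0], [0, 0, 0, 0, 0, 0, 0], [0, 0, 0, 0, 0, 0, 0], [0, 0, 0, 0, 0, 0, 0], [0, 0, 0, 0, 0, 0, 0]]}' 25|grep -E "force|width"; python3 d.py 0.5355 0.159 0.058 87.9
python3 - <<'E'
from h import *
s=cam(0,"pics/side3.npz")
for z in(0,.02,.03): print(proj(s,[.5318,.1572+.019,.1179+z]),proj(s,[.5318,.1572+.031,.1179+z]))
E
```

```text
wrist_force: [0.5, -0.0, 0.6]
grasp_force: 0.0
shift [-0.0002  0.      0.0003] rot [-0.01 -0.05  0.02]
tcp [0.5353 0.159  0.0583] yaw_y 87.92 t 7.32 F [ 0.5 -0.   0.6] M [ 0.02 -0.03 -0.  ] w 0.395 g 0.0 j6 -76.9
wrist_force: [-1.4, 0.4, 2.7]
width: 0.086
grasp_force: 24.9
shift [0.0004 0.0001 0.0011] rot [-0.    0.05  0.  ]
tcp [0.5359 0.1589 0.0591] yaw_y 87.9 t 7.9 F [-1.4  0.4  2.7] M [-0.11  0.15  0.06] w 0.086 g 24.9 j6 -76.9
[354.373992   284.66938891] [354.30377529 289.50804712]
[354.91962585 276.07869224] [354.85422711 280.89362591]
[355.19813669 271.69369649] [355.13525869 276.49555826]
```

```bash
python3 steer.py '{"motion": [[0, 0, 0, 0, 0, -6, 0], [0, 0, 0, 0, 0, -12, 0], [0, 0, 0, 0, 0, -18, 0], [0, 0, 0, 0, 0, -24, 0], [0, 0, 0, 0, 0, -30, 0], [0, 0, 0, 0, 0, -36, 0], [0, 0, 0, 0, 0, -42, 0]]}' |grep -E "force|width"; python3 steer.py '{"motion": [[0, 0, 0, 0, 0, -6, 0], [0, 0, 0, 0, 0, -12, 0], [0, 0, 0, 0, 0, -18, 0], [0, 0, 0, 0, 0, -24, 0], [0, 0, 0, 0, 0, -30, 0], [0, 0, 0, 0, 0, -36, 0], [0, 0, 0, 0, 0, -40, 0], [0, 0, 0, 0, 0, -41.5, 0]]}'|grep -E "force|width"; python3 steer.py '{"motion": [[0, 0, 0, 0, 0, 0, 0]]}'>/dev/null;python3 d.py 0.5355 0.159 0.058 171
```

```text
wrist_force: [-0.2, -0.9, 2.7]
width: 0.083
grasp_force: 25.0
wrist_force: [-1.0, -0.8, 3.0]
width: 0.081
grasp_force: 25.1
shift [0.     0.0004 0.0011] rot [-0.03  0.01  0.38]
tcp [0.5359 0.1589 0.0591] yaw_y 171.38 t 9.23 F [-1.4 -0.8  3.2] M [-0.03  0.22 -0.19] w 0.084 g 25.0 j6 -160.4
```

At the stop (83.5°, torque 0.19 N m). The grips put the axes at (0.5413, 0.3067) and (0.5359, 0.1589), which gives a cover centre of (0.5386, 0.2328) and a yaw of -2.1°. I'll release and go to the handle.

```bash
python3 steer.py '{"motion": [[0, 0, 0, 0, 0, 0, 0.4], [0, 0, 0, 0, 0, 0, 0.4], [0, 0, 0, 0, 0, 0, 0.4], [0, 0, 0, 0, 0, 0, 0.4], [0, 0, 0, 0, 0, 0, 0.4], [0, 0, -0.03, 0, 0, 0, 0.4], [0, 0, -0.06, 0, 0, 0, 0.4], [0, 0, -0.06, 0, 0, 0, 0.4]]}'|grep -E "force|width"; python3 d.py 0.5386 0.2328 0.118 87.9;
python3 steer.py '{"motion": [[-0.01, 0, 0, 0, 0, 7, 0.4], [-0.02, 0, 0, 0, 0, 14, 0.4], [-0.03, 0, 0, 0, 0, 21, 0.4], [-0.04, 0, 0, 0, 0, 28, 0.4], [-0.05, 0, 0, 0, 0, 35, 0.4], [-0.06, 0, 0, 0, 0, 42, 0.4], [-0.07, 0, 0, 0, 0, 49, 0.4], [-0.073, 0, 0, 0, 0, 56, 0.4]]}'>/dev/null;  python3 steer.py '{"motion": [[0, 0, 0, 0, 0, 7, 0.4], [0, 0, 0, 0, 0, 14, 0.4], [0, 0, 0, 0, 0, 21, 0.4], [0, 0, 0, 0, 0, 27, 0.4], [0, 0, 0, 0, 0, 27.4, 0.4], [0, 0, 0, 0, 0, 27.4, 0.4], [0, 0, 0, 0, 0, 27.4, 0.4]]}'>/dev/null; python3 d.py 0.5386 0.2328 0.050 87.9
```

```text
wrist_force: [0.9, 0.5, 0.2]
width: 0.399
grasp_force: 0.0
shift [-0.0721  0.0119  0.0072] rot [-0.32  0.58 83.5 ]
tcp [0.5395 0.1598 0.125 ] yaw_y 171.4 t 9.9 F [0.9 0.5 0.2] M [0.07 0.05 0.02] w 0.399 g 0.0 j6 -160.4
shift [0.0079 0.0014 0.0683] rot [-0.   -0.01  0.22]
tcp [0.5464 0.2311 0.1183] yaw_y 88.12 t 11.15 F [-0.1  0.3  0.6] M [ 0.11 -0.    0.03] w 0.399 g 0.0 j6 -70.4
```

Run:
```python
from h import *
S=cam("side");o=readout.observe();print(o["tool_pos"].round(4),o["time"])
np.savez("pics/side4.npz",**S)
f=lambda im,x0,y0,x1,y1:cv2.resize(im[y0:y1,x0:x1],(600,450),interpolation=cv2.INTER_CUBIC)
cv2.imwrite("pics/c5.png",f(S["image"],270,250,430,370)[:,:,::-1])
```

```text
[0.5464 0.2311 0.1183] 11.2
```

View pics/c5.png

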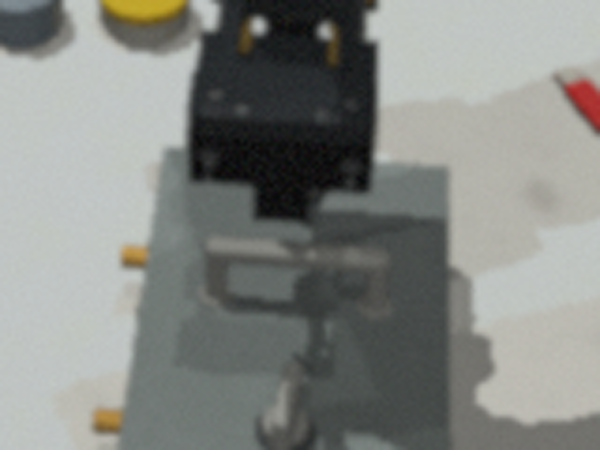

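The finger at crop (285,200) is above the bar (205–390, 250), and the left wing is undone. I'll descend with force checks and grip the bar.

```bash
python3 steer.py '{"motion": [[0.0079, 0.0014, 0.02, 0, 0, 0.2, 0.4], [0.0079, 0.0014, 0.04, 0, 0, 0.2, 0.4], [0.0079, 0.0014, 0.06, 0, 0, 0.2, 0.4], [0.0079, 0.0014, 0.06, 0, 0, 0.2, 0.4]]}' |grep force; python3 steer.py '{"motion": [[0, 0, 0.004, 0, 0, 0, 0.4], [0, 0, 0.008, 0, 0, 0, 0.4], [0, 0, 0.008, 0, 0, 0, 0.4]]}' |grep force; python3 steer.py '{"motion": [[0, 0, 0, 0, 0, 0, 0], [0, 0, 0, 0, 0, 0, 0], [0, 0, 0, 0, 0, 0, 0], [0, 0, 0, 0, 0, 0, 0], [0, 0, 0, 0, 0, 0, 0], [0, 0, 0, 0, 0, 0, 0], [0, 0, 0, 0, 0, 0, 0]]}' 45|grep -E "force|width"; python3 d.py 0.5386 0.2328 0.050 87.9
```

```text
wrist_force: [-0.6, -0.5, -0.3]
grasp_force: 0.0
wrist_force: [-0.7, 0.0, -0.1]
grasp_force: 0.0
wrist_force: [-0.4, 0.4, 1.7]
width: 0.102
grasp_force: 45.0
shift [ 0.0002 -0.0001  0.0008] rot [ 0.01  0.03 -0.1 ]
tcp [0.5388 0.2329 0.0508] yaw_y 87.8 t 12.37 F [-0.4  0.4  1.7] M [0.1  0.05 0.01] w 0.102 g 45.0 j6 -69.7
```

Bar gripped at 9.7 mm and 45 N. Lifting straight up.

```bash
python3 steer.py '{"motion": [[0, 0, -0.005, 0, 0, 0, 0], [0, 0, -0.01, 0, 0, 0, 0], [0, 0, -0.015, 0, 0, 0, 0], [0, 0, -0.02, 0, 0, 0, 0]]}' |grep -E "force|width"; python3 steer.py '{"motion": [[0, 0, -0.015, 0, 0, 0, 0], [0, 0, -0.035, 0, 0, 0, 0], [0, 0, -0.06, 0, 0, 0, 0], [0, 0, -0.09, 0, 0, 0, 0], [0, 0, -0.11, 0, 0, 0, 0], [0, 0, -0.11, 0, 0, 0, 0]]}' |grep -E "force|width"; python3 d.py 0.4355 -0.212 0.18 90
python3 - <<'E'
from h import *
S=cam("side");T=cam("top");np.savez("pics/side5.npz",**S);np.savez("pics/top5.npz",**T)
f=lambda im,x0,y0,x1,y1:cv2.resize(im[y0:y1,x0:x1],(400,300),interpolation=cv2.INTER_CUBIC)
cv2.imwrite("pics/c6.png",np.hstack([f(T["image"],140,180,300,300),f(S["image"],250,230,450,380)])[:,:,::-1])
E
```

```text
wrist_force: [0.8, -0.3, -4.5]
width: 0.102
grasp_force: 45.0
wrist_force: [1.1, -0.1, -2.6]
width: 0.103
grasp_force: 45.0
shift [ 0.0891 -0.4497  0.0045] rot [ 0.2   0.58 -2.2 ]
tcp [0.5418 0.2339 0.1871] yaw_y 87.8 t 13.2 F [ 1.1 -0.1 -2.6] M [ 0.06 -0.11 -0.05] w 0.103 g 45.0 j6 -69.7
```

View pics/c6.png

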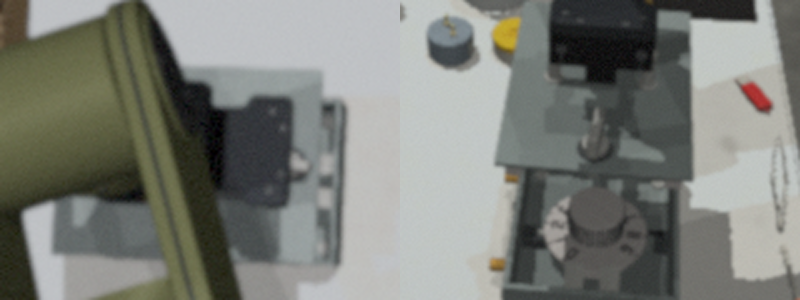

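The cover is off and carried right way up, with the collar visible inside the unit at crop (597,225). I'll carry it to the mat, moving toward the robot first to stay clear of the instrument.

```bash
python3 steer.py '{"motion": [[0.01, -0.01, 0.002, 0, 0, 0, 0], [0.025, -0.03, 0.004, 0, 0, 0, 0], [0.045, -0.06, 0.004, 0, 0, -0.5, 0], [0.06, -0.09, 0.004, 0, 0, -1, 0], [0.075, -0.12, 0.004, 0, 0, -1.5, 0], [0.085, -0.15, 0.004, 0, 0, -2, 0], [0.089, -0.18, 0.004, 0, 0, -2.1, 0], [0.089, -0.21, 0.004, 0, 0, -2.1, 0]]}' |grep -E "force|width"; python3 d.py 0.435 -0.212 0.16 90;  python3 steer.py '{"motion": [[0, -0.03, 0, 0, 0, 0, 0], [0, -0.06, 0, 0, 0, 0, 0], [0, -0.09, 0, 0, 0, 0, 0], [0, -0.12, 0, 0, 0, 0, 0], [0, -0.15, 0, 0, 0, 0, 0], [0, -0.18, 0, 0, 0, 0, 0], [0, -0.2, 0, 0, 0, 0, 0], [0, -0.22, 0, 0, 0, 0, 0]]}' |grep -E "force|width"; python3 d.py 0.435 -0.212 0.13 90
```

```text
wrist_force: [0.5, -0.3, -3.9]
width: 0.099
grasp_force: 45.0
shift [ 0.0034 -0.2375  0.0132] rot [ 0.02 -0.28 -0.05]
tcp [0.4387 0.0255 0.1733] yaw_y 89.95 t 13.97 F [ 0.5 -0.3 -3.9] M [ 0.01 -0.08  0.02] w 0.099 g 45.0 j6 -93.6
wrist_force: [0.2, 0.2, -4.8]
width: 0.102
grasp_force: 45.0
shift [ 0.0041 -0.0178  0.0432] rot [ 0.15 -0.25 -0.18]
tcp [ 0.4394 -0.1943  0.1733] yaw_y 89.82 t 14.63 F [ 0.2  0.2 -4.8] M [ 0.07 -0.01  0.02] w 0.102 g 45.0 j6 -120.1
```

```bash
python3 steer.py '{"motion": [[0, 0, 0.02, 0, 0, 0, 0], [0, 0, 0.04, 0, 0, 0, 0], [0, 0, 0.06, 0, 0, 0, 0], [0, 0, 0.06, 0, 0, 0, 0], [0, 0, 0.06, 0, 0, 0, 0]]}' |grep -E "force|width"; python3 d.py 0.435 -0.212 0.05 90
```

```text
wrist_force: [-0.6, 0.5, -3.3]
width: 0.101
grasp_force: 45.0
shift [ 0.0034 -0.02    0.063 ] rot [ 0.2  -0.35 -0.11]
tcp [ 0.4388 -0.1923  0.1131] yaw_y 89.89 t 15.05 F [-0.6  0.5 -3.3] M [-0.01  0.    0.01] w 0.101 g 45.0 j6 -120.0
```

```bash
python3 steer.py '{"motion": [[0.002, -0.01, 0.02, 0.1, -0.2, 0, 0], [0.0034, -0.02, 0.04, 0.2, -0.35, -0.1, 0], [0.0034, -0.02, 0.063, 0.2, -0.35, -0.1, 0], [0.0034, -0.02, 0.063, 0.2, -0.35, -0.1, 0], [0.0034, -0.02, 0.063, 0.2, -0.35, -0.1, 0]]}' |grep -E "force|width"; python3 d.py 0.435 -0.212 0.008 90
python3 - <<'E'
from h import *
T=cam("top");S=cam("side");np.savez("pics/top6.npz",**T);np.savez("pics/side6.npz",**S)
im=T["image"].astype(int)
# mat still visible? cover plate z = tcp based
o=readout.observe(); z=o["tool_pos"][2]-.0508+.066; print("plate top z est",z)
for nm,s,box in(("top",T,(370,240,510,350)),("side",S,(330,160,460,260))):
    x0,y0,x1,y1=box; r=s["image"][y0:y1,x0:x1].astype(int)
    for k,m in(("mat",r.max(2)<35),("plate",(r[...,1]-r[...,0]>3)&(r[...,1]>50)&(r[...,1]<165))):
        m=cv2.morphologyEx(m.astype(np.uint8),cv2.MORPH_OPEN,np.ones((3,3)));p=np.argwhere(m)[:,::-1]+[x0,y0]
        if len(p): print(nm,k,len(p),p.min(0),p.max(0))
    print([proj(s,[.435+a,-.212+b,z]).round(0).tolist() for a,b in((.07,.095),(.07,-.095),(-.07,-.095),(-.07,.095))])
E
```

```text
wrist_force: [-0.0, 0.0, -3.4]
width: 0.103
grasp_force: 45.0
shift [0.0023 0.0011 0.0451] rot [-0.12  0.23  0.  ]
tcp [ 0.4371 -0.213   0.0531] yaw_y 90.0 t 15.47 F [-0.   0.  -3.4] M [ 0.03 -0.02  0.01] w 0.103 g 45.0 j6 -122.3
plate top z est 0.07057297161457211
top mat 1405 [391 266] [509 349]
top plate 2210 [398 240] [509 334]
[[399.0, 265.0], [491.0, 264.0], [494.0, 334.0], [400.0, 334.0]]
side mat 2052 [361 160] [426 239]
side plate 1287 [334 160] [425 212]
[[367.0, 210.0], [366.0, 166.0], [422.0, 168.0], [430.0, 212.0]]
```

The plate's edges are within 1 px of the prediction, so it's centred over the mat. Lowering with force checks.

```bash
python3 steer.py '{"motion": [[0.0023, 0.0011, 0.012, 0, 0.2, 0, 0], [0.0023, 0.0011, 0.025, -0.1, 0.2, 0, 0], [0.0023, 0.0011, 0.036, -0.1, 0.2, 0, 0], [0.0023, 0.0011, 0.039, -0.1, 0.2, 0, 0], [0.0023, 0.0011, 0.039, -0.1, 0.2, 0, 0]]}' |grep -E "force|pos"; for i in 1; do python3 steer.py '{"motion": [[0, 0, 0.002, 0, 0, 0, 0], [0, 0, 0.004, 0, 0, 0, 0], [0, 0, 0.004, 0, 0, 0, 0]]}' |grep -E "force|pos"; python3 d.py 0.435 -0.212 0.008 90; done
```

```text
tool_pos: [0.4349, -0.212, 0.0133]
wrist_force: [-0.7, 1.1, -4.1]
grasp_force: 45.0
tool_pos: [0.436, -0.2128, 0.0107]
wrist_force: [0.3, 1.1, -4.1]
grasp_force: 45.0
shift [0.001  0.0008 0.0027] rot [-0.12  0.17 -0.  ]
tcp [ 0.436  -0.2128  0.0107] yaw_y 90.0 t 16.23 F [ 0.3  1.1 -4.1] M [ 0.06  0.02 -0.  ] w 0.1 g 45.0 j6 -122.4
```

```bash
python3 steer.py '{"motion": [[0, 0, 0.001, 0, 0, 0, 0], [0, 0, 0.002, 0, 0, 0, 0], [0, 0, 0.002, 0, 0, 0, 0]]}' |grep -E "force|pos";python3 steer.py '{"motion": [[0, 0, 0.001, 0, 0, 0, 0], [0, 0, 0.0015, 0, 0, 0, 0], [0, 0, 0.0015, 0, 0, 0, 0]]}' |grep -E "force|pos"
```

```text
tool_pos: [0.4357, -0.2127, 0.0085]
wrist_force: [-0.2, 0.5, -4.7]
grasp_force: 45.0
tool_pos: [0.436, -0.2128, 0.0078]
wrist_force: [-3.4, 1.4, 4.0]
grasp_force: 45.0
```

Contact at z = 0.0078, as predicted. Releasing and lifting off.

```bash
python3 steer.py '{"motion": [[0, 0, 0, 0, 0, 0, 0.35], [0, 0, 0, 0, 0, 0, 0.35], [0, 0, 0, 0, 0, 0, 0.35], [0, 0, 0, 0, 0, 0, 0.35], [0, 0, 0, 0, 0, 0, 0.35], [0, 0, -0.02, 0, 0, 0, 0.35], [0, 0, -0.05, 0, 0, 0, 0.35], [0, 0, -0.09, 0, 0, 0, 0.35]]}' |grep -E "force|width"; python3 steer.py '{"motion": [[0, 0.03, -0.02, 0, 0, 0, 0.7], [0, 0.06, -0.04, 0, 0, 0, 0.7], [0, 0.1, -0.04, 0, 0, 0, 0.7], [0, 0.14, -0.04, 0, 0, 0, 0.7], [0, 0.18, -0.04, 0, 0, 0, 0.7], [0, 0.22, -0.04, 0, 0, 0, 0.7], [0, 0.22, -0.04, 0, 0, 0, 0.7]]}' >/dev/null; python3 d.py 0.5386 0.2328 0.13 87.9
python3 - <<'E'
from h import *
T=cam("top");S=cam("side");np.savez("pics/top7.npz",**T);np.savez("pics/side7.npz",**S)
def quad(im,box,fn):
    x0,y0,x1,y1=box; m=fn(im[y0:y1,x0:x1].astype(int)).astype(np.uint8)
    m=cv2.morphologyEx(cv2.morphologyEx(m,cv2.MORPH_CLOSE,np.ones((7,7))),cv2.MORPH_OPEN,np.ones((7,7)))
    c=max(cv2.findContours(m,0,2)[0],key=cv2.contourArea); return cv2.boxPoints(cv2.minAreaRect(c))+[x0,y0]
q=quad(T["image"],(385,252,500,345),lambda r:r.max(2)>60) if 0 else quad(T["image"],(391,262,489,336),lambda r:(r.max(2)>60))
P=np.array([onz(T,p,.023) for p in q]);print(q.round(1).tolist(),P.mean(0).round(4),np.linalg.norm(P-np.roll(P,1,0),axis=1).round(3))
u,v=proj(S,[.5386,.2328,.04]).astype(int);print(u,v)
f=lambda im,x0,y0,x1,y1,w,h:cv2.resize(im[y0:y1,x0:x1],(w,h),interpolation=cv2.INTER_CUBIC)
t1,t2=f(S["image"],u-60,v-50,u+60,v+50,400,334),f(T["image"],170,200,290,300,400,334)
b1,b2=f(T["image"],370,240,510,345,355,266),f(S["image"],330,140,460,260,445,266)
cv2.imwrite("pics/c7.png",np.vstack([np.hstack([t1,t2]),np.hstack([b1,b2])])[:,:,::-1])
E
```

```text
wrist_force: [0.4, -0.2, -0.6]
width: 0.351
grasp_force: 0.0
shift [-0.1053  0.2188  0.0071] rot [0.05 0.19 2.53]
tcp [0.4349 0.0132 0.1366] yaw_y 90.43 t 17.98 F [-1.1  0.1  0.6] M [-0.   -0.04  0.01] w 0.696 g 0.0 j6 -95.8
[[391.0, 335.0], [391.0, 262.0], [488.0, 262.0], [488.0, 335.0]] [ 0.4352 -0.2101  0.023 ] [0.205 0.155 0.208 0.155]
348 339
```

View pics/c7.png

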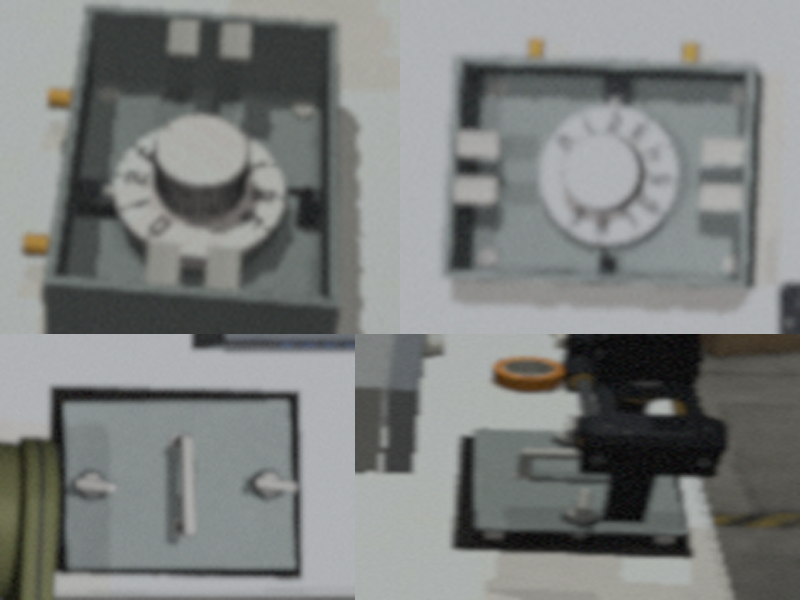

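The bottom crops show the cover right way up and centred on the mat. In the top view the dial centre is at crop (610,175) with the "2" straight up (+x) at (612,117), 0 and 1 to its left, and the pointer straight down at (608,262). Six figures round from 2 is 8, so the collar stands at 8 and needs 120° clockwise. The "2" on the +x side in the side view agrees with this. I'll measure the knob axis and the cover centre.

```bash
python3 - <<'E'
from h import *
T=cam(0,"pics/top7.npz");S=cam(0,"pics/side7.npz")
P=np.array([onz(T,p,.023) for p in((394.4,267),(487.5,267.5),(487.5,334.5),(395.5,334))]);print("cover on mat",P.mean(0).round(4),np.linalg.norm(P-np.roll(P,1,0),axis=1).round(3))
print("knob tri",tri(T,(170+202/3.333,200+172/3.34),S,(348-60+202/3.333,339-50+138/3.34)), "dial flange", onz(T,(170+209/3.333,200+175/3.34),.027))
E
python3 d.py 0.5386 0.2328 0.12 150
```

```text
cover on mat [ 0.4304 -0.2136  0.023 ] [0.142 0.2   0.142 0.195]
knob tri (array([0.53665551, 0.23027142, 0.0612684 ]), np.float64(0.0037062634593928515)) dial flange [0.53515106 0.2320127  0.027     ]
shift [-0.1041  0.2237  0.0164] rot [ -0.21   0.09 -59.78]
tcp [0.4353 0.0087 0.1366] yaw_y 90.22 t 18.08 F [-0.5  0.   0.5] M [ 0.03  0.01 -0.01] w 0.703 g 0.0 j6 -96.0
```

The knob axis is within 2 mm of the unit centre derived from the screws. Moving over it.

```bash
python3 steer.py '{"motion": [[-0.013, 0.028, 0, 0, 0, -7, 0.7], [-0.026, 0.056, 0, 0, 0, -14, 0.7], [-0.039, 0.084, 0, 0, 0, -21, 0.7], [-0.052, 0.112, 0, 0, 0, -28, 0.7], [-0.065, 0.14, 0, 0, 0, -35, 0.7], [-0.078, 0.168, 0, 0, 0, -42, 0.7], [-0.091, 0.196, 0, 0, 0, -49, 0.7], [-0.104, 0.2235, 0, 0, 0, -56, 0.7]]}' >/dev/null; python3 steer.py '{"motion": [[0, 0, 0, 0, 0, -4, 0.7], [0, 0, 0, 0, 0, -4, 0.7], [0, 0, 0, 0, 0, -4, 0.7], [0, 0, 0, 0, 0, -4, 0.7]]}' >/dev/null; python3 d.py 0.538 0.232 0.012 150
```

```text
shift [-0.0016  0.0031  0.1241] rot [-0.17 -0.05 -0.22]
tcp [0.5397 0.2294 0.1361] yaw_y 149.78 t 19.08 F [0.1 0.4 0.2] M [0.07 0.07 0.  ] w 0.697 g 0.0 j6 -131.9
```

```bash
python3 steer.py '{"motion": [[-0.0016, 0.0031, 0.02, 0, 0, 0, 0.7], [-0.0016, 0.0031, 0.045, 0, 0, 0, 0.7], [-0.0016, 0.0031, 0.07, 0, 0, 0, 0.7], [-0.0016, 0.0031, 0.08, 0, 0, 0, 0.7], [-0.0016, 0.0031, 0.09, 0, 0, 0, 0.7], [-0.0016, 0.0031, 0.1, 0, 0, 0, 0.7], [-0.0016, 0.0031, 0.1, 0, 0, 0, 0.7]]}' |grep force; python3 d.py 0.538 0.232 0.012 150; python3 steer.py '{"motion": [[0, 0, 0.006, 0, 0, 0, 0.7], [0, 0, 0.012, 0, 0, 0, 0.7], [0, 0, 0.016, 0, 0, 0, 0.7], [0, 0, 0.019, 0, 0, 0, 0.7], [0, 0, 0.022, 0, 0, 0, 0.7], [0, 0, 0.022, 0, 0, 0, 0.7]]}' |grep force; python3 d.py 0.538 0.232 0.012 150
```

```text
wrist_force: [-0.6, -1.1, 0.4]
grasp_force: 0.0
shift [ 0.0004 -0.0014  0.023 ] rot [-0.09 -0.11 -0.06]
tcp [0.537  0.2331 0.035 ] yaw_y 149.94 t 19.67 F [-0.6 -1.1  0.4] M [ 0.12  0.15 -0.01] w 0.701 g 0.0 j6 -131.6
wrist_force: [-0.1, 0.3, -1.0]
grasp_force: 0.0
shift [ 0.0012 -0.0013  0.0018] rot [-0.15 -0.05 -0.  ]
tcp [0.5375 0.2337 0.0138] yaw_y 150.0 t 20.17 F [-0.1  0.3 -1. ] M [ 0.05  0.09 -0.02] w 0.702 g 0.0 j6 -131.6
```

```bash
python3 steer.py '{"motion": [[0.0005, -0.0008, 0.001, 0, 0, 0, 0], [0.0005, -0.0008, 0.001, 0, 0, 0, 0], [0.0005, -0.0008, 0.001, 0, 0, 0, 0], [0.0005, -0.0008, 0.001, 0, 0, 0, 0], [0.0005, -0.0008, 0.001, 0, 0, 0, 0], [0.0005, -0.0008, 0.001, 0, 0, 0, 0]]}' 25|grep -E "force|width"; python3 d.py 0.538 0.232 0.012 150
```

```text
wrist_force: [3.9, -1.2, -1.2]
width: 0.497
grasp_force: 25.0
shift [0.0012 0.0006 0.0017] rot [-0.27  0.02 -0.  ]
tcp [0.5391 0.2327 0.0137] yaw_y 150.0 t 20.67 F [ 3.9 -1.2 -1.2] M [-0.1  -0.38  0.11] w 0.497 g 25.0 j6 -131.7
```

Gripped at 47 mm. Turning 120° clockwise.

```bash
python3 steer.py '{"motion": [[0, 0, 0, 0, 0, 7, 0], [0, 0, 0, 0, 0, 14, 0], [0, 0, 0, 0, 0, 21, 0], [0, 0, 0, 0, 0, 28, 0], [0, 0, 0, 0, 0, 35, 0], [0, 0, 0, 0, 0, 42, 0], [0, 0, 0, 0, 0, 49, 0], [0, 0, 0, 0, 0, 56, 0]]}'|grep -E "force|width";python3 steer.py '{"motion": [[0, 0, 0, 0, 0, 7, 0], [0, 0, 0, 0, 0, 14, 0], [0, 0, 0, 0, 0, 21, 0], [0, 0, 0, 0, 0, 28, 0], [0, 0, 0, 0, 0, 35, 0], [0, 0, 0, 0, 0, 42, 0], [0, 0, 0, 0, 0, 49, 0], [0, 0, 0, 0, 0, 56, 0]]}'|grep -E "force|width"; python3 steer.py '{"motion": [[0, 0, 0, 0, 0, 4, 0], [0, 0, 0, 0, 0, 8, 0], [0, 0, 0, 0, 0, 8, 0], [0, 0, 0, 0, 0, 8, 0]]}'|grep -E "force|width"; python3 d.py 0.538 0.232 0.012 30
```

```text
wrist_force: [4.7, -3.5, -2.0]
width: 0.499
grasp_force: 25.0
wrist_force: [3.8, -6.4, -0.1]
width: 0.503
grasp_force: 25.0
wrist_force: [3.5, -7.2, 0.4]
width: 0.503
grasp_force: 25.0
shift [ 0.0013 -0.0005  0.0017] rot [0.03 0.36 0.02]
tcp [0.5391 0.2311 0.0137] yaw_y 30.02 t 22.33 F [ 3.5 -7.2  0.4] M [-1.34 -0.42 -0.01] w 0.503 g 25.0 j6 -11.7
```

Torque about the axis is about zero, so it's settled in the detent. I'll release, lift clear and check the dial.

```bash
python3 steer.py '{"motion": [[0, 0, 0, 0, 0, 0, 0.7], [0, 0, 0, 0, 0, 0, 0.7], [0, 0, 0, 0, 0, 0, 0.7], [0, 0, 0, 0, 0, 0, 0.7], [0, 0, -0.015, 0, 0, 0, 0.7], [0, 0, -0.04, 0, 0, 0, 0.7], [0, 0, -0.08, 0, 0, 0, 0.7], [0, 0, -0.12, 0, 0, 0, 0.7]]}'|grep -E "force|width"; python3 d.py 0.4 0 0.18 30
```

```text
wrist_force: [0.6, -0.1, 0.9]
width: 0.7
grasp_force: 0.0
shift [-0.1337 -0.2347 -0.0462] rot [-0.15  0.09  0.02]
tcp [0.5363 0.233  0.133 ] yaw_y 30.02 t 23.0 F [ 0.6 -0.1  0.9] M [-0.   -0.04  0.  ] w 0.7 g 0.0 j6 -11.7
```

I've used all ten picture views, so I'll check the dial numerically. I unwrap the ring of figures before and after, and correlate over angle.

```bash
python3 steer.py '{"motion": [[-0.015, -0.025, -0.006, 0, 0, 0, 0.7], [-0.032, -0.055, -0.012, 0, 0, 0, 0.7], [-0.049, -0.085, -0.02, 0, 0, 0, 0.7], [-0.066, -0.115, -0.03, 0, 0, 0, 0.7], [-0.083, -0.145, -0.04, 0, 0, 0, 0.7], [-0.1, -0.175, -0.046, 0, 0, 0, 0.7], [-0.117, -0.205, -0.046, 0, 0, 0, 0.7], [-0.1337, -0.2347, -0.046, 0, 0, 0, 0.7]]}' >/dev/null
python3 - <<'E'
from h import *
B={"top":cam(0,"pics/top7.npz"),"side":cam(0,"pics/side7.npz")}
A={n:cam(n) for n in("top","side")}
for n in A: np.savez(f"pics/{n}8.npz",**A[n])
th=np.radians(np.arange(0,360,1.))
def ring(s,c):
    out=[]
    for r in(.032,.035,.038):
        q=np.array([proj(s,[c[0]+r*np.cos(t),c[1]+r*np.sin(t),.027]) for t in th],np.float32)
        out.append(cv2.remap(s["image"],q[None,:,0],q[None,:,1],cv2.INTER_CUBIC)[0].astype(float).mean(1))
    return np.mean(out,0)
for n in A:
  for c in((.5355,.232),(.537,.232),(.5375,.2305)):
    b,a=ring(B[n],c),ring(A[n],c)
    hp=lambda v:v-cv2.GaussianBlur(np.tile(v,3)[:,None],(1,0+181),20).ravel()[360:720]
    b,a=hp(b),hp(a)
    sc=np.array([np.corrcoef(np.roll(b,-k),a)[0,1] for k in range(360)]) # a = b turned clockwise by k
    k=np.argsort(sc)[::-1][:6]; print(n,c,k,sc[k].round(2),"at120",sc[116:125].max().round(2),"90",sc[86:95].max().round(2),"150",sc[146:155].max().round(2))
print(readout.observe()["tool_pos"],readout.observe()["time"])
E
```

```text
top (0.5355, 0.232) [120 121  30  31 119 122] [0.77 0.76 0.75 0.75 0.74 0.73] at120 0.77 90 0.47 150 0.54
top (0.537, 0.232) [119 120 118  30  29 121] [0.77 0.76 0.75 0.73 0.73 0.73] at120 0.77 90 0.47 150 0.52
top (0.5375, 0.2305) [ 30   0  29 359   1  31] [0.68 0.68 0.67 0.66 0.66 0.66] at120 0.24 90 0.22 150 0.08
side (0.5355, 0.232) [  0 359   1 358   2 357] [0.63 0.62 0.6  0.59 0.55 0.53] at120 0.5 90 0.2 150 0.28
side (0.537, 0.232) [  0 359   1 301 358 302] [0.62 0.61 0.61 0.58 0.58 0.57] at120 0.51 90 0.25 150 0.34
side (0.5375, 0.2305) [  0 359   1 302 301 303] [0.62 0.61 0.61 0.6  0.6  0.58] at120 0.43 90 0.27 150 0.3
[ 0.39990347 -0.00233283  0.17958789] 23.7667
```

The match peaks at 120°, but 30° is close behind. The two blank slots (10 and 11) should settle it.

Run:
```python
from h import *
c=np.array([.536,.232]); y=-2.1
for n in("top","side"):
  for k in(7,8):
    s=cam(0,f"pics/{n}{k}.npz"); o=[]
    for slot in range(12):
        a0=180+y-30*slot; v=[]
        for a in np.arange(a0-11,a0+11.1,1):
            for r in np.arange(.032,.0405,.001):
                q=proj(s,[c[0]+r*np.cos(np.radians(a)),c[1]+r*np.sin(np.radians(a)),.027]).astype(np.float32)
                v.append(cv2.remap(s["image"],q[None,None,:1],q[None,None,1:],cv2.INTER_LINEAR).mean())
        o.append(np.percentile(v,60)-np.percentile(v,8))
    print(n,"before" if k==7 else "after",np.round(o).astype(int))
print("expect blank slots: at 8 -> 2,3 ; at 4 -> 6,7 ; at 7 -> 3,4; at 5 -> 5,6; (slot = steps clockwise from pointer)")
```

```text
top before [41 35 21  5 17 15 17 23 17 19 25 14]
top after [33 27 20 12 24 23  1  1 13 12 23 26]
side before [40 39 11 11 40 31 26 45  1  2 24 22]
side after [24 37 50 27 48 35  2 34  1  1 18 31]
expect blank slots: at 8 -> 2,3 ; at 4 -> 6,7 ; at 7 -> 3,4; at 5 -> 5,6; (slot = steps clockwise from pointer)
```

In the top view slots 6 and 7 are blank after turning, against 2 and 3 before, so the collar has gone from 8 to 4 and sits within about 1°. One last check of the cover on the mat and the bystanders.

Run:
```python
from h import *
T,T0=cam(0,"pics/top8.npz"),cam(0,"pics/top0.npz");S,S0=cam(0,"pics/side8.npz"),cam(0,"pics/side0.npz")
for s,b in((T,(380,252,500,345)),(S,(345,175,440,250))):
    x0,y0,x1,y1=b; r=s["image"][y0:y1,x0:x1].astype(int)
    m=((r[...,1]-r[...,0]>3)&(r[...,1]>55)).astype(np.uint8); m=cv2.morphologyEx(m,cv2.MORPH_OPEN,np.ones((3,3)))
    p=max(cv2.findContours(m,0,2)[0],key=cv2.contourArea); q=cv2.boxPoints(cv2.minAreaRect(p))+[x0,y0]
    P=np.array([onz(s,k,.023) for k in q]); print(q.round(1).tolist(),P.mean(0).round(4),np.linalg.norm(P-np.roll(P,1,0),axis=1).round(3))
for nm,s,s0 in(("top",T,T0),("side",S,S0)):
    d=(cv2.absdiff(cv2.GaussianBlur(s["image"],(5,5),0),cv2.GaussianBlur(s0["image"],(5,5),0)).max(2)>35).astype(np.uint8)
    n,l,st,c=cv2.connectedComponentsWithStats(d); print(nm,[st[i].tolist() for i in range(1,n) if st[i,4]>25])
```

```text
[[393.9, 266.1], [485.2, 264.9], [486.1, 332.9], [394.8, 334.1]] [ 0.433  -0.2111  0.023 ] [0.144 0.196 0.144 0.193]
[[346.2, 227.3], [348.1, 173.7], [427.8, 176.4], [426.0, 230.1]] [ 0.452  -0.2297  0.023 ] [0.18  0.233 0.207 0.234]
top [[187, 219, 87, 20, 863], [228, 232, 19, 30, 303], [192, 241, 7, 6, 35], [220, 244, 4, 12, 38], [187, 247, 10, 6, 41], [189, 253, 9, 7, 42], [260, 255, 11, 7, 44], [185, 261, 15, 20, 201], [261, 265, 11, 7, 54], [393, 265, 95, 69, 6145], [280, 267, 130, 104, 6423], [229, 274, 7, 9, 49], [268, 357, 134, 123, 5114], [303, 371, 14, 15, 154], [297, 389, 17, 43, 533], [0, 408, 32, 55, 776], [296, 472, 7, 8, 49]]
side [[422, 0, 109, 188, 9249], [467, 0, 64, 10, 487], [613, 14, 8, 10, 40], [548, 17, 92, 39, 2068], [366, 130, 66, 61, 1778], [588, 169, 19, 40, 377], [364, 187, 62, 47, 2389], [550, 280, 10, 11, 57], [413, 283, 36, 33, 694], [339, 288, 24, 16, 233], [305, 293, 82, 84, 2053], [541, 293, 99, 45, 1927], [322, 319, 55, 55, 1311], [335, 341, 27, 15, 229], [362, 357, 11, 15, 69], [624, 382, 16, 14, 77], [634, 400, 6, 24, 121], [627, 417, 5, 17, 57], [632, 428, 8, 52, 331], [616, 452, 11, 22, 146]]
```

The cover lies within about 3 mm of the mat's middle. The only changes elsewhere are the unit itself and the arm with its shadow. Handing in.

```bash
python3 -c "
from plant import arm, viewer, readout
print(arm.hand_in())"
```

```text
the job is handed in; nothing more can be done
None
```

The job is handed in at about 24 s of the 72 s allowed: both screws are undone, the cover lies right way up within about 3 mm of the mat's middle, and the collar is clicked in at 4 and released.

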